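Set the dye bottles in their drip trays

ROBOT

A 6-joint arm with a two-finger parallel gripper is mounted at the origin on a cart in front of the work surface, level with it; the furniture and walls round the work are solid. World frame = base frame: x ahead of the robot, y to its left, z up, the work surface at z = 0. Lengths are in m, angles in degrees, forces in N, time in s.
With the tool pointing down it reaches from about 0.3 to 0.875 m from the base axis. Payload 4.2 kg.
Tool frame: the origin (TCP) lies at the very end of the fingers, on their centre line; the grasp point (between the pads) lies 19 mm behind it (grip_depth is the distance from the TCP to the grasp point, in m); z points along the fingers, y is the line along which they close (so a half turn about z gives the same grasp; the last joint's range is limited). The gripper opens to 85 mm and grips with 20 to 120 N. Pads are 22 mm wide; open, the fingers measure 114 mm over their backs; the gripper's body (76 mm by 85 mm) begins 54 mm behind the grasp point. The pads swing forward as they close: fully open they stand 13 mm farther back than shut.
Start: joints at [-72.479, 18.312, 89.639, -0, 72.044, -1.146], TCP at [0.184, -0.545, 0.231] pointing down, gripper open.
Joint ranges: [-177.97, 177.97], [-48.28, 115.42], [12.27, 149.76], [-77.06, 257.06], [2.81, 150.46], [-146.56, 146.56]. Speed limits (degrees/s): [147.25, 147.25, 180, 180, 180, 180].

INTERFACE

Orientations are given as [roll, pitch, yaw] about the fixed x, y, z axes, in that order (R = Rz(yaw) Ry(pitch) Rx(roll)).
In Python, from rig import * gives the robot as it stands. The module is installed in compiled form; this text tells all that it offers. Calls block until the motion is done:
- goto(position, orientation): joint-space move of the TCP to a pose.
- line_to(position, rotation=None, speed=0.15, max_force=None): straight line of the TCP; rotation=None keeps the orientation; speed is the mean speed in m/s. With max_force (N) it stops when the force on the tool has changed by that much, and returns True; else False.
- movej(angles): joint-space move.
- grip(opening, grasp_force=None): finger opening in m; grasp_force is the grip in N (None keeps the last); returns when the fingers have stopped.
- pause(seconds).
- solve_ik(position, orientation): joint angles nearest the present ones, or None.
- get_state(): the state.
- read_camera(name): name is "side" or "top"; returns the picture (480x640x3 uint8, red, green, blue); there is no depth.
- calibration(name): a dict with "fx", "fy", "cx", "cy" (pixels), "view" (4x4, takes a point from world to camera coordinates). Camera axes: x right, y up, looking along -z (the intrinsics and any distortion apply to the point x, -y, -z); pixel columns grow to the right and rows downward; lengths in m; the calibration is good to about 2 mm. A picture is of the moment at which its call begins. calibration takes no time and is no camera call.
A pose or a line that the arm cannot do raises PlanningError and nothing moves.
- job_done(): hands the job in; it is judged then, once.
The state is a dict: "t": time; "joints": joint angles; "qvel": joint speeds; "joint_efforts": joint torques, N m; "ee_pos": TCP position; "tool_rot": TCP orientation; "force": force on the tool from outside, world axes, zero at the start; "torque": the same for the moment, N m; "width": finger opening in m; "finger_force": force on a finger pad.
Only numpy, scipy, OpenCV 4.12 (cv2) and the standard library are available. Lean on these libraries where they do the work, as an engineer would, in place of code of your own. Each camera call takes 0.05 s, during which the arm holds its last target. There are 200 camera calls.

TASK

Before the edge colouring starts, stand each of the four colour bottles (brown, dark blue, red, yellow) in the drip tray of its own colour, upright and flat on the tray's floor. Never lay or knock a bottle over, and leave the two thread spools where they are.

Things in the scene. Friction and masses are not known exactly. Their poses are not given: they have to be found in the camera images.
- dye_walnut: Dark brown dye bottle with a black cap and pale label; round, upright, 42 mm in diameter, 62 mm tall with its cap, straight-sided up to about 40 mm. Loose; grasp it round the body. Origin: centre of its underside, z up its axis.
- dye_navy: Dark blue dye bottle with a white cap and pale label; round, upright, 38 mm in diameter, 58 mm tall with its cap, straight-sided up to about 38 mm. Loose; grasp it round the body. Origin: centre of its underside, z up its axis.
- edge_paint: Red edge-paint bottle with a black cap and pale label, the smallest; round, upright, 32 mm in diameter, 52 mm tall with its cap, straight-sided up to about 32 mm. Loose; grasp it round the body. Origin: centre of its underside, z up its axis.
- dye_yellow: Yellow dye bottle with a yellow cap and white label band; round, upright, 36 mm in diameter, 58 mm tall with its cap, straight-sided up to about 37 mm. Loose; grasp it round the body. Origin: centre of its underside, z up its axis.
- tray_brown: Round shallow brown drip tray, fixed to the bench: 74 mm across outside, 62 mm bore inside a 10 mm high rim, walls 6 mm thick, flat floor 4 mm above the bench. Origin: centre of its underside, on the bench; z up.
- tray_blue: Round shallow blue drip tray, fixed to the bench: 74 mm across outside, 62 mm bore inside a 10 mm high rim, walls 6 mm thick, flat floor 4 mm above the bench. Origin: centre of its underside, on the bench; z up.
- tray_red: Round shallow red drip tray, fixed to the bench: 74 mm across outside, 62 mm bore inside a 10 mm high rim, walls 6 mm thick, flat floor 4 mm above the bench. Origin: centre of its underside, on the bench; z up.
- tray_yellow: Round shallow yellow drip tray, fixed to the bench: 74 mm across outside, 62 mm bore inside a 10 mm high rim, walls 6 mm thick, flat floor 4 mm above the bench. Origin: centre of its underside, on the bench; z up.
- thread_tan: Spool of orange-tan thread with pale wooden flanges, upright, flanges 40 mm in diameter, 36 mm tall. Loose bystander, not to be moved. Origin: on its underside; the spool's axis stands at x = -5, y = +15 mm in its own frame.
- thread_navy: Spool of navy blue thread with black flanges, upright, flanges 36 mm in diameter, 50 mm tall. Loose bystander, not to be moved. Origin: on its underside; the spool's axis stands at x = -6, y = +14 mm in its own frame.

How it is judged (in metres and radians):
At the end, for the whole second after the job is handed in: Each bottle stands at rest in the tray of its own colour: within 18 mm of the tray's centre (anywhere inside the rim), upright within 0.1 rad, its underside on the tray's floor (1 to 8 mm above the tray's underside) (horizontal distance between dye_walnut and tray_brown below 0.018 m and z of dye_walnut in the frame of tray_brown between 0.001 and 0.008 m and angle between each of dye_walnut, dye_navy, edge_paint, dye_yellow's own z axis and vertical below 0.1 rad and linear speed of each of dye_walnut, dye_navy, edge_paint, dye_yellow below 0.02 m/s and angular speed of each of dye_walnut, dye_navy, edge_paint, dye_yellow below 0.2 rad/s and horizontal distance between dye_navy and tray_blue below 0.018 m and z of dye_navy in the frame of tray_blue between 0.001 and 0.008 m and horizontal distance between edge_paint and tray_red below 0.018 m and z of edge_paint in the frame of tray_red between 0.001 and 0.008 m and horizontal distance between dye_yellow and tray_yellow below 0.018 m and z of dye_yellow in the frame of tray_yellow between 0.001 and 0.008 m); the robot touches nothing.
It fails at once if a bottle is knocked or laid over (tilted by more than 0.8 rad) (angle between any of dye_walnut, dye_navy, edge_paint, dye_yellow's own z axis and vertical above 0.8 rad).
It fails at once if a thread spool is moved by more than 30 mm (distance of any of thread_tan, thread_navy from where it was at the start of the episode above 0.03 m).
It also fails if it takes over 96 s, if anything falls off the work surface, if the arm or the gripper's body presses on something with over 40 N, if the wrist force passes 120 N, or if a joint passes its speed limit or range.

## Working session

There is one attempt and no reset: what is moved stays moved. The work goes in short steps, each a Python script; the robot and the scene stay as the last script left them, time stands still between calls to the robot, and variables do not carry over. Pictures are saved under pics/ and viewed, at most 14 in all, crops included, and the job is handed in when it is done.

```bash
mkdir -p pics
python3 - <<'E'
from rig import *
import cv2
for n in ("top","side"):
    im=read_camera(n); cv2.imwrite(f"pics/{n}0.png",im[:,:,::-1]); c=calibration(n)
    print(n,{k:(v if k!="view" else [[round(float(a),4) for a in r] for r in v]) for k,v in c.items()})
E
```

```text
top {'fx': 558.8981814603185, 'fy': 558.8981814603185, 'cx': 318.70755936167717, 'cy': 239.05923210305963, 'view': [[-0.0074, -1.0, 0.0013, -0.0091], [0.9992, -0.0073, 0.0398, -0.5302], [-0.0398, 0.0016, 0.9992, -1.0698], [0.0, 0.0, 0.0, 1.0]]}
side {'fx': 568.1268522613656, 'fy': 568.1268522613656, 'cx': 323.26603816785746, 'cy': 235.83452934362919, 'view': [[0.9997, 0.0259, 0.004, -0.5325], [-0.015, 0.4359, 0.8999, -0.0238], [0.0216, -0.8996, 0.4361, -1.0328], [0.0, 0.0, 0.0, 1.0]]}
```

View pics/top0.png

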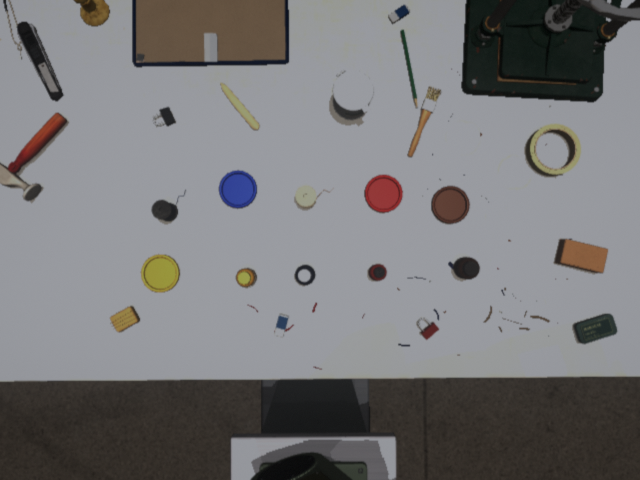

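View pics/side0.png

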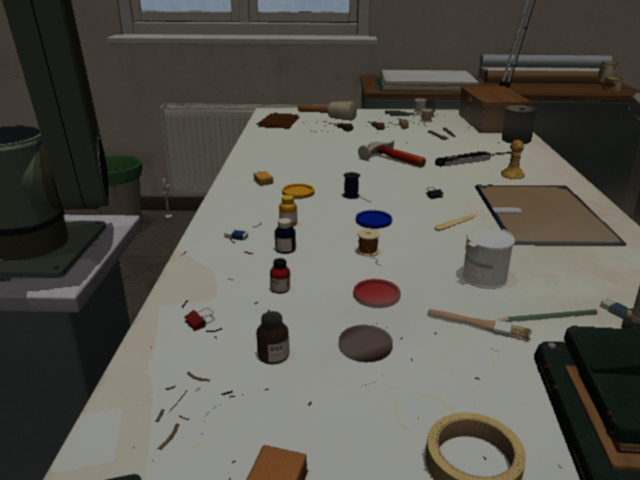

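Top view: the trays are blue (238,189), red (384,194), brown (450,205) and yellow (160,273). The bottles are yellow (246,278), navy (305,275), red (377,272) and brown (466,268). The spools are at (165,210) and (305,197). In the side view the bottles run yellow (288,210), navy (285,235), red (280,275), brown (273,338), and all four stand upright.

Run:
```python
import cv2
t=cv2.imread("pics/top0.png")[170:300,130:490]; s=cv2.imread("pics/side0.png")[180:370,240:410]
t=cv2.convertScaleAbs(t,alpha=1.6); s=cv2.convertScaleAbs(s,alpha=1.8)
cv2.imwrite("pics/tc.png",cv2.resize(t,None,fx=2.2,fy=2.2,interpolation=cv2.INTER_CUBIC))
cv2.imwrite("pics/sc.png",cv2.resize(s,None,fx=3,fy=3,interpolation=cv2.INTER_CUBIC))
```

```text
(no output)
```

View pics/tc.png

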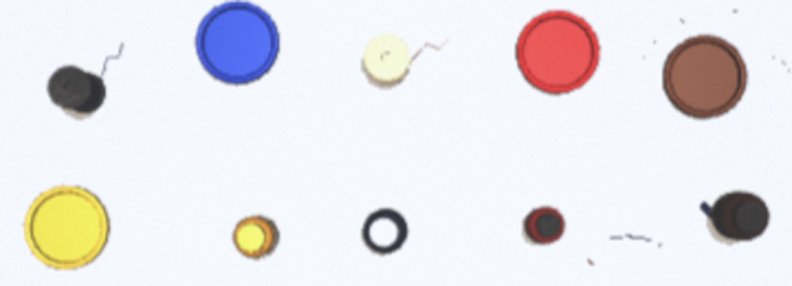

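View pics/sc.png

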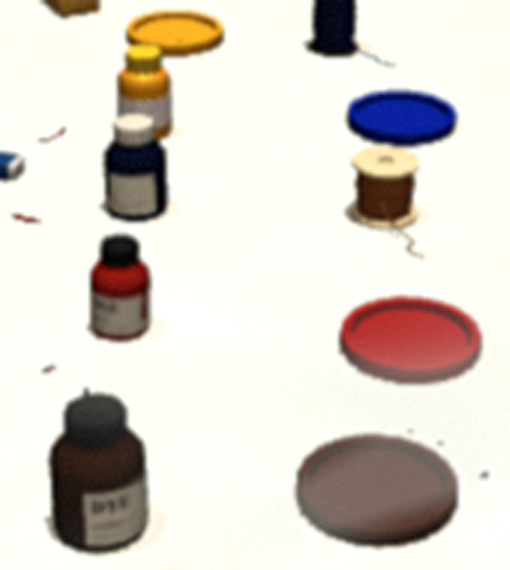

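The crops give cap-top centres: yellow (251,237), navy (384,233), red (548,224) and brown (751,216) in the top crop, and (143,51), (134,123), (121,243), (95,404) in the side crop. The trays are clean ellipses in both views.

```bash
cat > h.py <<'E'
from rig import *
import cv2, numpy as np
def ray(n,uv):
    c=calibration(n); V=np.array(c["view"]); R=V[:3,:3]
    d=R.T@np.array([(uv[0]-c["cx"])/c["fx"],-(uv[1]-c["cy"])/c["fy"],-1]); return -R.T@V[:3,3],d/np.linalg.norm(d)
def tri(a,b):
    A=np.zeros((3,3));y=np.zeros(3); L=[ray("top",a),ray("side",b)]
    for o,d in L: P=np.eye(3)-np.outer(d,d);A+=P;y+=P@o
    p=np.linalg.solve(A,y); return p,max(np.linalg.norm((np.eye(3)-np.outer(d,d))@(p-o)) for o,d in L)
def plane(n,uv,z):
    o,d=ray(n,uv); return o+d*(z-o[2])/d[2]
E
cat > m.py <<'E'
from h import *
T=cv2.imread("pics/top0.png");S=cv2.imread("pics/side0.png")
caps=dict(yellow=((251,237),(143,51)),navy=((384,233),(134,123)),red=((548,224),(121,243)),brown=((751,216),(95,404)))
for k,(a,b) in caps.items():
    a=[130+(a[0]+.5)/2.2-.5,170+(a[1]+.5)/2.2-.5]; b=[240+(b[0]+.5)/3-.5,180+(b[1]+.5)/3-.5]
    p,r=tri(a,b); print(k,p.round(4),"res",round(r,4))
def ell(im,c,w,h):
    # saturated or dark against the pale bench, inside a window round the tray
    x0,y0=c[0]-w,c[1]-h; im=im[y0:c[1]+h,x0:c[0]+w]
    bg=np.median(im[[0,-1]].reshape(-1,3),0)
    d=np.abs(im.astype(int)-bg).max(2); m=(d>45).astype(np.uint8)
    cs=max(cv2.findContours(m,0,cv2.CHAIN_APPROX_NONE)[0],key=cv2.contourArea)
    e=cv2.fitEllipse(cs); return (e[0][0]+x0,e[0][1]+y0),np.round(e[1],1)
for k,a,b in (("yellow",(160,273),(298,191)),("blue",(238,189),(374,219)),("red",(384,194),(377,292)),("brown",(450,205),(366,342))):
    (ca,sa),(cb,sb)=ell(T,a,26,26),ell(S,b,34,24 if b[1]>250 else 14)
    p,r=tri(ca,cb); print("tray",k,p.round(4),"res",round(r,4),sa,sb,"top@z10",plane("top",ca,.01).round(4))
for k,uv,z in (("sp_tan",(305,197),.036),("sp_navy",(161.5,209.5),.05)): print(k,plane("top",uv,z).round(3))
E
python3 m.py
```

```text
yellow [0.4587 0.1255 0.0584] res 0.0003
navy [0.4619 0.0143 0.0572] res 0.001
red [ 0.4677 -0.1241  0.0512] res 0.0003
brown [ 0.473  -0.2922  0.0635] res 0.0001
tray yellow [ 0.4638  0.2965 -0.0011] res 0.0028 [37.3 38.4] [18.9 36.6] top@z10 [0.4668 0.2936 0.01  ]
tray blue [0.6296 0.1447 0.0045] res 0.0005 [37.1 37.4] [18.6 36.9] top@z10 [0.6283 0.1439 0.01  ]
tray red [ 0.6191 -0.139   0.0043] res 0.0006 [37.2 37.7] [28.5 47.9] top@z10 [ 0.6178 -0.1383  0.01  ]
tray brown [ 0.5963 -0.2692  0.0037] res 0.0006 [37.2 38.2] [36.7 54.5] top@z10 [ 0.5951 -0.2677  0.01  ]
sp_tan [0.609 0.012 0.036]
sp_navy [0.586 0.28  0.05 ]
```

Heights agree with the text: caps at 58, 57, 51 and 63 mm, trays at about 4 mm. The yellow tray is partly hidden in the side view, so I use the top ray at rim height for all trays. I'll start with brown. The fingers have to stay above the 10 mm rim, so I grip high.

```bash
cat > p.py <<'E'
from h import *
B=dict(brown=(.473,-.2922,.042,8),red=(.4677,-.1241,.032,6),navy=(.4619,.0143,.038,8),yellow=(.4587,.1255,.036,8))
T=dict(brown=(.5955,-.268),red=(.618,-.1385),navy=(.6285,.144),yellow=(.4668,.2936))
D=[180,0,0]
def move(k):
    x,y,d,h=B[k]; X,Y=T[k]; h/=1000
    for q in ((x,y,.14),(X,Y,.14)): assert solve_ik(q,D) is not None
    grip(d+.026); goto([x,y,.14],D); line_to([x,y,.075])
    if line_to([x,y,h],speed=.08,max_force=8): print("hit descending",get_state()["ee_pos"]); return
    grip(d-.006,grasp_force=35); s=get_state(); print(k,"width",s["width"],"ff",s["finger_force"],"z",s["ee_pos"])
    if abs(s["width"]-d)>.005: return print("grasp?")
    line_to([x,y,.10]); print("held",get_state()["width"])
    line_to([X,Y,.10]); line_to([X,Y,.004+h+.012])
    hit=line_to([X,Y,.004+h-.001],speed=.02,max_force=4); s=get_state(); print("contact",hit,s["ee_pos"],s["force"])
    grip(d+.022); line_to([X,Y,.14]); print("t",get_state()["t"])
E
python3 - <<'E'
from p import *
move("brown")
for n in ("top","side"): cv2.imwrite(f"pics/{n}1.png",read_camera(n)[:,:,::-1])
s=cv2.imread("pics/side1.png")[160:400,200:460];t=cv2.imread("pics/top1.png")[130:310,240:500]
cv2.imwrite("pics/c1.png",cv2.convertScaleAbs(cv2.resize(np.vstack([t,s]),None,fx=1.4,fy=1.4),alpha=1.6))
E
```

```text
brown width 0.04014621622976333 ff 35.38109809393063 z [ 0.47340114 -0.29257938  0.00887572]
held 0.04006211087354044
contact True [ 0.59540774 -0.26794683  0.01291689] [-0.53631258 -0.02063728  4.034981  ]
t 8.1417
```

View pics/c1.png

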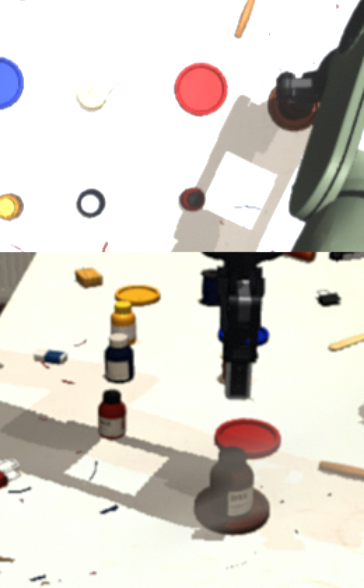

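The brown bottle stands upright and central in its tray (side crop about (232,490)), and floor contact came at the expected height. I'll do the other three.

Run:
```python
from p import *
for k in ("red","navy","yellow"): move(k)
goto([.35,-.45,.3],D)
for n in ("top","side"): cv2.imwrite(f"pics/{n}2.png",read_camera(n)[:,:,::-1])
t=cv2.imread("pics/top2.png")[150:310,130:490]; s=cv2.imread("pics/side2.png")[150:390,230:430]
cv2.imwrite("pics/t2.png",cv2.convertScaleAbs(cv2.resize(t,None,fx=2.2,fy=2.2),alpha=1.6))
cv2.imwrite("pics/s2.png",cv2.convertScaleAbs(cv2.resize(s,None,fx=2.4,fy=2.4),alpha=1.8))
```

```text
red width 0.030335279289536297 ff 34.46734282562829 z [ 0.46807671 -0.12426429  0.00660148]
held 0.029986217492397334
contact True [ 0.61794703 -0.13850283  0.0106275 ] [0.21299695 0.04872324 3.75960396]
t 15.7583
navy width 0.03652100119703715 ff 34.847131138667464 z [0.46226203 0.0142642  0.00866363]
held 0.03647306421638735
contact True [0.62845036 0.14399518 0.01272747] [-0.43565932 -0.40972112  4.40040369]
t 23.7417
yellow width 0.034932340922888924 ff 34.94044119492173 z [0.45903901 0.12556545 0.00865994]
held 0.035023211234063954
contact True [0.46671104 0.29361062 0.01266996] [-0.3692377  -0.51942787  4.33904476]
t 31.2167
```

View pics/t2.png

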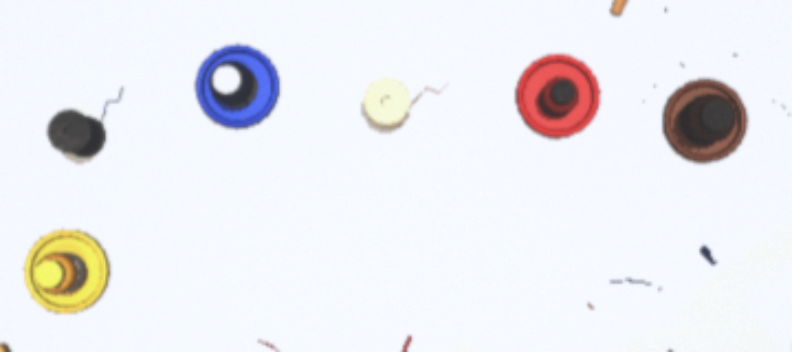

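View pics/s2.png

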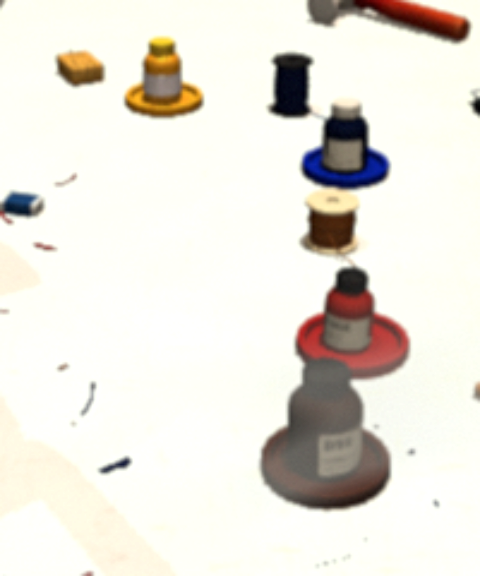

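All four bottles stand upright and near the centre of their own trays: top crop blue (237,86), red (558,95), brown (705,120), yellow (67,272). Both spools are where they were. Handing in.

```bash
python3 -c "
from rig import *
print(job_done())"
```

```text
the job is handed in; nothing more can be done
None
```

All four bottles are standing upright in the trays of their own colours, the two spools weren't moved, and the job is handed in at about 33 s of the 96 s; no verdict came back.

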